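# Turn the big biscuit over onto the chopping board

## Robot

A 6-joint arm with a two-finger parallel gripper is mounted at the origin on the work surface. World frame = base frame: x ahead of the robot, y to its left, z up, the work surface at z = 0. Lengths are in m, angles in degrees, forces in N, time in s.
With the tool pointing down it reaches from about 0.425 to 1.125 m from the base axis. Payload 14.9 kg.
Tool frame: the origin (TCP) lies at the very end of the fingers, on their centre line; the grasp point (between the pads) lies grasp_offset behind it (grasp_offset is the distance from the TCP to the grasp point, in m); z points along the fingers, y is the line along which they close (so a half turn about z gives the same grasp; the last joint's range is limited). The gripper opens to 91 mm and grips with 3 to 60 N. Pads are 32 mm wide; open, the fingers measure 118 mm over their backs; the gripper's body (76 mm by 178 mm) begins 60 mm behind the grasp point.
Start: joints at [72.577, 21.709, 99.362, -0, 58.929, -1.908], TCP at [0.187, 0.675, 0.214] pointing down, gripper open.
Joint ranges: [-158.91, 158.91], [-42.39, 125.64], [0.06, 152.35], [-60.88, 240.88], [17.5, 164.5], [-176.32, 176.32]. Speed limits (degrees/s): [108.29, 108.29, 136.94, 180, 180, 180].

## Interface

Orientations are given as [roll, pitch, yaw] about the fixed x, y, z axes, in that order (R = Rz(yaw) Ry(pitch) Rx(roll)).
In Python, from bench import * gives the robot as it stands. The module is installed in compiled form; this text tells all that it offers.
- The arm moves only by the tool step_arm, never from a script. Its argument "increments" is text: rows parted by semicolons, each of 5 numbers parted by spaces: the opening, from 0 (shut) to 1 (fully open), then the shift along the tool's x, y, z in mm, then the turn about the tool's z in units of 10 degrees (1.0 is 10 degrees). A call has 1 to 12 rows; each row shifts and turns the commanded pose from where the row before left it, along the tool's axes as they then stand; what a row does not reach is not made up. A row lasts 1/8 s, in which the tool goes at most 62.5 mm and 10.7 degrees, less where a joint would pass 70% of its speed; a pose out of reach is approached as far as the arm can. A call is refused whole if a number of a shift passes 62.5 or a number of a turn 1, either way. A call with a gripper value outside its range is refused whole. The fingers move at their own pace and stop on an object; "grip_force" is the grip in N (left out, the last holds). Time passes only in rows, so rows that do not move let the fingers close. It gives the time, the measured TCP pose, the force, the opening and the grip force at its end, in the units of the state.
- get_state(): the state, without advancing time (a new reading comes with each control period).
- capture(name): name is "side" or "top" or "wrist"; returns the picture (480x640x3 uint8, blue, green, red); there is no depth.
- camera_model(name): a dict with "mtx" (3x3 intrinsics, pixels), "cam_to_world" (4x4, takes a point from camera to world coordinates); the wrist camera has in their place "T_tool_cam" (4x4, takes a point from camera to tool coordinates, whose origin is the TCP and whose axes are the flange's). Camera axes: x right, y up, looking along -z (the intrinsics and any distortion apply to the point x, -y, -z); pixel columns grow to the right and rows downward; lengths in m; the calibration is good to about 2 mm. A picture is of the moment at which its call begins: read the wrist's pose just before it. camera_model takes no time and is no camera call.
- sign_off(): hands the job in; it is judged then, once.
The state is a dict: "t": time; "qpos": joint angles; "dq": joint speeds; "joint_torque": joint torques, N m; "tcp_pos": TCP position; "tcp_rot": TCP orientation; "wrist_force": force on the tool from outside, world axes, zero at the start; "ft_torque": the same for the moment, N m; "opening": finger opening in m; "grasp_force": force on a finger pad.
Only numpy, scipy, OpenCV 4.12 (cv2) and the standard library are available. Lean on these libraries where they do the work, as an engineer would, in place of code of your own. Each camera call takes 0.05 s, during which the arm holds its last target. There are 200 camera calls.

## Task

The big round biscuit lies face down on the steel counter beside the white chopping board. Pick up the turner and, with the turner's blade only (no fingers on food, no tossing or lifting it high), turn the biscuit over so that it lies flat on the board with its lattice face up. Then stand the turner back on its dark rest mat, blade flat on the mat, and let go of it; leave the other things on the counter where they are.

Things in the scene. Friction and masses are not known exactly. Their poses are not given: they have to be found in the camera images.
- biscuit: hard oat biscuit, stiff disc 100 mm across, 16 mm thick, about 0.1 kg. At the start it lies face down on the bare counter (pale plain side with small pricks up, dark lattice face below), its rim 5 to 35 mm from the board's near edge; it slides when pushed and stops against that edge. Origin at the centre of the lattice face; z points from the lattice face to the plain face (up at the start, down once turned over)
- biscuit_middle (a point): centre of the biscuit, halfway through its thickness. Both rims are bevelled: the flat faces are 80 mm across and the bevel climbs 5 mm over the outer 10 mm, so that the turner's 2 mm blade edge, held down on the counter, goes in under it
- board: white plastic chopping board, fixed to the counter, 190 mm (x) by 240 mm (y), 10 mm thick. Origin on the counter at the middle of its near long edge, which faces the biscuit; x points from there across the board, away from the biscuit (roughly to the robot's left), z up; the board covers x 0 to 190 mm, y -120 to 120 mm
- turner: short griddle turner, about 0.2 kg: flat steel blade 100 mm long (x), 80 mm wide (y), 2 mm thick, with a black handle rising backwards from its rear at 45 degrees. It stands by itself, blade flat on the rest mat. Origin at the centre of the blade's underside; x forward to the square front edge at x = 50 mm, z up. The top of the blade is clear ahead of x = -35 mm
- turner_grip (a point): middle of the turner's handle, at x -95, z 62 mm of the turner: a straight bar 22 mm wide (y) by 24 mm, 90 mm long, from x -127, z 94 mm down to x -63, z 30 mm, where a thin steel neck joins it to the blade; to be gripped across its 22 mm width
- turner_tip (a point): middle of the blade's front edge, underside
- rest: dark rest mat, fixed to the counter, 170 mm (x) by 130 mm (y), 6 mm thick; origin at the centre of its underside; the turner starts with its blade about on the middle of it, and both point roughly along the board's x, within about 45 degrees
- shaker: glass shaker with steel cap, loose, 54 mm across, 85 mm high, origin under its centre
- ramekin: white ceramic cup, loose, 84 mm across, 45 mm high, origin under its centre
- oil: amber oil bottle, loose, 70 mm across, 190 mm high, origin under its centre
- steel_bowl: steel bowl, loose, 170 mm across, 60 mm high, origin under its centre
- tasting_spoon: spoon, loose, 190 mm long along its x, lying on the counter
- cutter: steel ring-shaped biscuit cutter, loose, 72 mm across, 50 mm high, origin under its centre
Mind the look-alikes: they are no part of the job. What is shaped like the turner but green is not meant. There is more than one size of the biscuit; the one meant has the size given above.

How it is judged (in metres and radians):
On the way:
1. the biscuit is tipped up by the turner's blade (angle between biscuit's own z axis and vertical between 0.4 and 2.6 rad and contact force between turner and biscuit above 0.02 N), for 0.05 s.
At the end, for the whole second after the job is handed in: the biscuit lies lattice face up and flat (within 8 degrees) on the board, its centre at least 15 mm inside the board's edges, at rest; the turner stands at rest with its blade flat (within 7 degrees) on the rest mat, blade centre within 60 mm of the mat's centre (angle between biscuit's own z axis and vertical above 2.99 rad and x of biscuit_middle in the frame of board between 0.015 and 0.175 m and y of biscuit_middle in the frame of board between -0.105 and 0.105 m and height (world z) of biscuit_middle below 0.024 m and linear speed of each of biscuit, turner below 0.02 m/s and angle between turner's own z axis and vertical below 0.12 rad and horizontal distance between turner and rest below 0.06 m and height (world z) of turner below 0.012 m); the robot touches nothing.
It fails at once if the fingers or arm touch the biscuit (contact force between any of the fingers, the arm and biscuit above 0.3 N).
It fails at once if the biscuit is tossed or lifted high (its centre more than 160 mm above the counter) (height (world z) of biscuit_middle above 0.16 m).
It fails at once if a bystander on the counter is shifted by more than 30 mm (distance of any of shaker, ramekin, oil, steel_bowl, tasting_spoon, cutter from where it was at the start of the episode above 0.03 m).
It also fails if it takes over 53 s, if anything falls off the work surface, if the arm or the gripper's body presses on something with over 40 N, if the wrist force passes 120 N, or if a joint passes its speed limit or range.

## Working session

There is one attempt and no reset: what is moved stays moved. The work goes in short steps, Python scripts to look and compute and a tool call to move; the robot and the scene stay as the last step left them, time stands still between calls to the robot, and variables do not carry over. Pictures are saved under pics/ and viewed, at most 10 in all, crops included, and the job is handed in when it is done.

Besides the shell and the picture viewer there is one more tool, called as name(argument=value, ...), one argument or row to a line, values as JSON. step_arm: Moves the arm, as the interface text tells. Its arguments: {"type":"object","properties":{"increments":{"type":"string"},"grip_force":{"type":"number"}},"required":["increments"]}

```bash
mkdir -p pics; cat > h.py <<'E'
from bench import *
import numpy as np, cv2
from scipy.spatial.transform import Rotation as Ro
def cam(n):
    m=camera_model(n)
    if n=="wrist":
        s=get_state(); T=np.eye(4); T[:3,:3]=Ro.from_euler('xyz',s["tcp_rot"],degrees=True).as_matrix(); T[:3,3]=s["tcp_pos"]
        return m["mtx"],T@np.array(m["T_tool_cam"])
    return np.array(m["mtx"]),np.array(m["cam_to_world"])
def ray(C,uv,z):
    K,T=C; d=T[:3,:3]@(np.linalg.inv(K)@[uv[0],uv[1],1]*[1,-1,-1]); o=T[:3,3]
    return o+d*(z-o[2])/d[2]
def proj(C,p):
    K,T=C; q=T[:3,:3].T@(np.array(p)-T[:3,3])*[1,-1,-1]; q=K@q; return q[:2]/q[2]
E
python3 - <<'E'
from h import *
for n in("top","side"):
    m=camera_model(n); print(n,{k:(np.round(v,3).tolist() if not isinstance(v,str) else v) for k,v in m.items()})
    cv2.imwrite(f"pics/{n}.png",capture(n))
print(camera_model("wrist")); print(get_state())
E
```

```text
top {'mtx': [[507.551, 0.0, 319.997], [0.0, 507.551, 237.842], [0.0, 0.0, 1.0]], 'cam_to_world': [[-0.01, 0.979, -0.202, 0.22], [-1.0, -0.009, 0.005, 0.008], [0.003, 0.202, 0.979, 1.395], [0.0, 0.0, 0.0, 1.0]]}
side {'mtx': [[441.278, 0.0, 322.325], [0.0, 441.278, 240.907], [0.0, 0.0, 1.0]], 'cam_to_world': [[0.989, 0.093, -0.117, 0.383], [-0.149, 0.623, -0.768, -0.835], [0.001, 0.777, 0.63, 0.786], [0.0, 0.0, 0.0, 1.0]]}
{'mtx': array([[381.49847128,   0.        , 315.6139024 ],
       [  0.        , 381.49847128, 242.16565498],
       [  0.        ,   0.        ,   1.        ]]), 'T_tool_cam': array([[ 1.07464430e-04,  9.58142236e-01,  2.86292586e-01,
         8.11449837e-02],
       [ 9.99999946e-01, -1.91769274e-04,  2.66433081e-04,
        -3.62740673e-05],
       [ 3.10182909e-04,  2.86292542e-01, -9.58142205e-01,
        -1.71621923e-01],
       [ 0.00000000e+00,  0.00000000e+00,  0.00000000e+00,
         1.00000000e+00]])}
{'t': 0.1, 'qpos': array([ 7.25763548e+01,  2.17350837e+01,  9.93925665e+01, -1.23508035e-03,
        5.89288118e+01, -1.90975646e+00]), 'dq': array([-0.10773936, -0.02890512, -0.00991381,  0.0196588 ,  0.03966501,
        0.10711265]), 'joint_torque': array([-1.25847149e-03, -7.65040255e+01, -4.35296631e+01,  6.51985221e-02,
        3.97312373e-02,  2.67239278e-05]), 'tcp_pos': array([0.18715418, 0.67414393, 0.21335643]), 'tcp_rot': array([-1.79943534e+02, -8.24950756e-04,  1.64486749e+02]), 'wrist_force': array([-0.14514762, -0.29034554, -0.27233485]), 'ft_torque': array([-0.01225122, -0.07847036,  0.02743191]), 'grasp_force': 0.0, 'opening': 0.09122784305671446}
```

View pics/top.png

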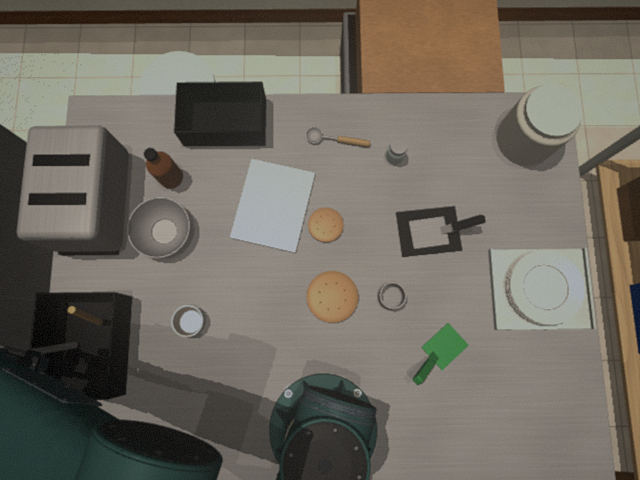

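View pics/side.png

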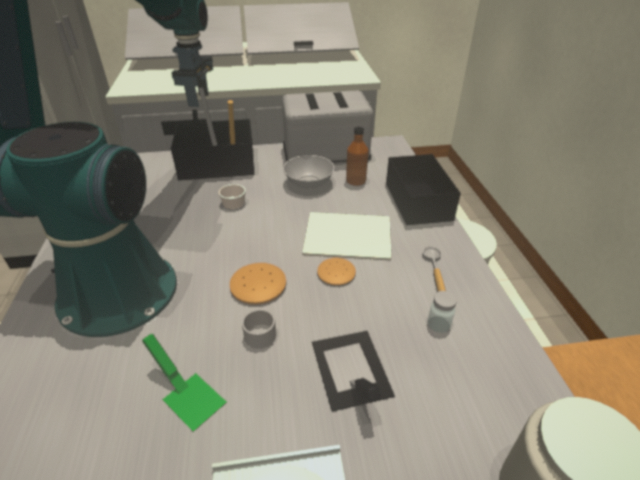

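The top view shows, at its pixel positions:
- **Biscuits:** (326,225) is about 36 px across, roughly 100 mm, and lies next to the board. (333,297) is about 52 px, roughly 143 mm, so it is the decoy.
- **Turners:** the black one is at (432,233) on the dark mat. The green one at (445,345) is the look-alike.
- **Board:** (273,205).

I choose the (326,225) biscuit and the black turner. Next I measure them and check both in one close crop.

```bash
python3 - <<'E'
import bench; print([n for n in dir(bench) if not n.startswith('__')])
from h import *
try: print("go",grasp_offset)
except Exception as e: print(e)
I=cv2.imread("pics/top.png"); C=cam("top"); hsv=cv2.cvtColor(I,cv2.COLOR_BGR2HSV)
def box(m,x0,y0,x1,y1):
    z=np.zeros_like(m); z[y0:y1,x0:x1]=m[y0:y1,x0:x1]
    c=max(cv2.findContours(z,cv2.RETR_EXTERNAL,cv2.CHAIN_APPROX_NONE)[0],key=cv2.contourArea); return c
def rep(n,c,z):
    P=np.array([ray(C,p,z)[:2] for p in c[:,0,:]],np.float32)*1000
    r=cv2.minAreaRect(P); print(n,np.round(r[0],1),np.round(r[1],1),round(r[2],1),"\n",np.round(cv2.boxPoints(r),1).tolist()); return P
bis=cv2.inRange(hsv,(5,70,80),(25,255,255))
for b in((300,200,350,250),(300,262,365,330)):
    P=rep("bis",box(bis,*b),.010); print(cv2.minEnclosingCircle(P))
rep("board",box(cv2.inRange(hsv,(0,0,175),(180,60,255)),225,150,320,260),.010)
rep("mat",box(cv2.inRange(hsv,(0,0,0),(180,255,70)),390,195,455,262),.006)
hs=hsv[205:260,395:490]
print(hsv[232,430],hsv[225,440:490:4].tolist())
z=np.zeros(hsv.shape[:2],np.uint8); z[214:250,408:455]=cv2.inRange(hsv,(0,0,120),(180,80,255))[214:250,408:455]
rep("blade",box(z,400,200,460,260),.008)
cv2.imwrite("pics/crop.png",cv2.resize(I[140:320,220:500],None,fx=2.85,fy=2.85,interpolation=cv2.INTER_CUBIC))
E
```

```text
['PlanningError', 'camera_model', 'capture', 'get_state', 'grasp_offset', 'sign_off']
go 0.0188
bis [545.2 -14.3] [98.6 96.6] 43.9 
 [[476.20001220703125, -13.699999809265137], [543.0999755859375, -83.30000305175781], [614.2000122070312, -15.0], [547.2000122070312, 54.599998474121094]]
((544.5012817382812, -14.375819206237793), 50.4136848449707)
bis [343.9 -30.5] [139.8 140. ] 63.1 
 [[249.89999389648438, -61.20000076293945], [374.79998779296875, -124.5], [438.0, 0.10000000149011612], [313.1000061035156, 63.5]]
((343.6226806640625, -30.3277587890625), 70.99042510986328)
board [579.3 140.3] [184.4 183.2] 76.3 
 [[468.3999938964844, 72.4000015258789], [646.4000244140625, 29.0], [690.0999755859375, 208.1999969482422], [512.0999755859375, 251.60000610351562]]
mat [ 523.4 -302.9] [128.2 166.3] 5.6 
 [[451.5, -226.5], [467.70001220703125, -391.8999938964844], [595.2999877929688, -379.3999938964844], [579.0999755859375, -213.89999389648438]]
[ 17  32 143] [[14, 26, 147], [16, 25, 132], [15, 26, 116], [10, 34, 45], [23, 41, 50], [15, 33, 47], [20, 33, 46], [15, 34, 45], [15, 43, 47], [14, 30, 109], [18, 24, 140], [19, 26, 136], [14, 28, 135]]
blade [ 521.1 -307.9] [ 78.5 108.5] 7.8 
 [[474.8999938964844, -259.3999938964844], [489.5, -366.8999938964844], [567.4000244140625, -356.29998779296875], [552.7000122070312, -248.8000030517578]]
```

View pics/crop.png

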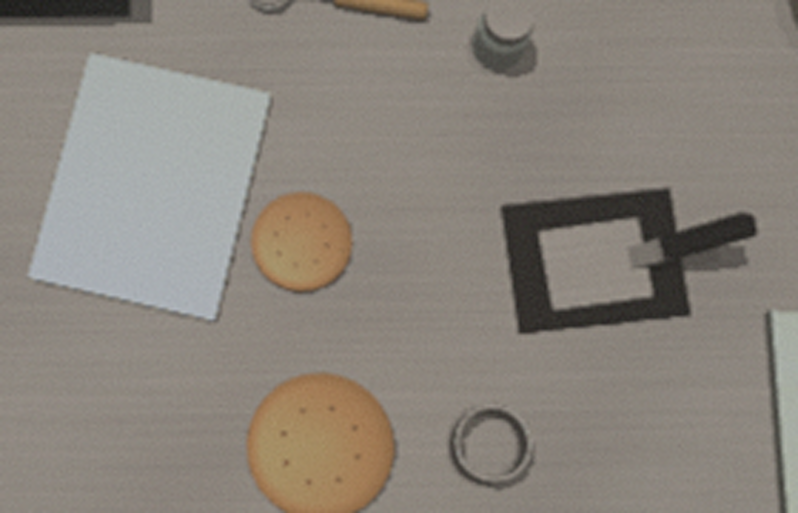

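The crop confirms the choice: the small pricked biscuit (300,242) sits beside the board's near edge, and the black-handled turner is on the mat (595,260). Next I compute the edges, the reach and the clearance.

```bash
python3 - <<'E'
from h import *
C=cam("top")
c=[(90,54),(271,95),(216,320),(30,277)]
P=[ray(C,(u/2.85+220-.3,v/2.85+140-.3),.010)[:2]*1000 for u,v in c]
print("board",np.round(P,1).tolist())
a,b=P[1],P[2]; e=(a-b)/np.linalg.norm(a-b); print("edge mid",(a+b)/2,"x-heading",np.degrees(np.arctan2(e[1],e[0]))+90, "len",np.linalg.norm(a-b),np.linalg.norm(P[0]-P[1]))
e2=np.array(P[0])-P[1]; print("head2",np.degrees(np.arctan2(e2[1],e2[0])))
h=np.radians(97.8); d=np.array([np.cos(h),np.sin(h)]); o=np.array([.5206,-.3037])
for x,z in((-.063,.036),(-.127,.100)): print("handle",(proj(C,[*(o+x*d),z])-[220,140])*2.85)
print("tcp top",proj(C,[.187,.674,.213]), "side",proj(cam("side"),[.187,.674,.213]))
for n,p in(("box",(85,345)),("oil",(165,170)),("bowl",(160,228)),("shaker",(397,155)),("cutter",(392,295)),("ram",(188,321))): print(n,ray(C,p,.0)[:2])
S=cam("side"); print("spoon top side px at box:",proj(S,[.28,.62,.2]),proj(S,[.28,.62,.3]))
E
```

```text
board [[740.7, 196.3], [695.6, 13.8], [466.7, 69.1], [511.1, 251.0]]
edge mid [581.14607585  41.48694881] x-heading 76.41679745108733 len 235.48368124615763 187.93846279206898
head2 76.12089824534844
handle [665.14934377 246.43103601]
handle [751.22254299 221.09618565]
tcp top [ 24.08392719 360.61738469] side [198.67800313 100.24903222]
box [0.22017712 0.63502441]
oil [0.71211449 0.44576621]
bowl [0.54067568 0.45099261]
shaker [ 0.75181987 -0.2254863 ]
cutter [ 0.34607074 -0.19521346]
ram [0.28113157 0.36124738]
spoon top side px at box: [226.71981199 108.60871169] [222.49065798  78.42725209]
```

step_arm(
  increments="1 0 0 -62 0;1 0 0 -60 0;1 -46 -37 0 0;1 -46 -37 0 0;1 -46 -37 0 0;1 -46 -37 0 0;1 -46 -37 0 0;1 -46 -37 0 0;1 -46 -37 0 0;1 -46 -37 0 0;1 -46 -37 0 0;1 -46 -37 0 0",
)

```text
t: 1.6
tcp_pos: [0.5323, 0.1931, 0.3359]
tcp_rot: [-180.0, -0.0, 164.5]
wrist_force: [0.8, 0.9, -0.8]
opening: 0.0912
grasp_force: 0.0
```

step_arm(
  increments="1 0 0 0 0.95;1 0 0 0 0.95;1 0 0 0 0.95;1 0 0 0 0.95;1 0 0 0 0.95;1 0 0 0 0.95;1 0 0 0 0.97;1 -58 -8 0 0;1 -58 -8 0 0;1 -58 -8 0 0;1 -58 -8 0 0;1 -58 -8 0 0",
)

```text
t: 3.1
tcp_pos: [0.5307, -0.0996, 0.3359]
tcp_rot: [180.0, -0.0, 97.8]
wrist_force: [0.3, -0.1, 0.0]
opening: 0.0913
grasp_force: 0.0
```

step_arm(
  increments="1 -58 -8 0 0;1 -58 -8 20 0;1 -58 -8 20 0;1 -58 -8 20 0;1 -50 -7 20 0;1 0 0 0 0;1 0 0 0 0",
)

```text
t: 3.98
tcp_pos: [0.5305, -0.3822, 0.2557]
tcp_rot: [-180.0, -0.0, 97.8]
wrist_force: [-0.5, -0.4, 0.1]
opening: 0.091
grasp_force: 0.0
```

```bash
cat > w.py <<'E'
from h import *
import sys
C=cam("wrist"); s=get_state(); I=capture("wrist"); cv2.imwrite(f"pics/{sys.argv[1]}.png",I); np.savez(f"{sys.argv[1]}.npz",K=C[0],T=C[1])
print(s["tcp_pos"],s["tcp_rot"],s["t"])
h=np.radians(97.8); d=np.array([np.cos(h),np.sin(h)]); n=np.array([-d[1],d[0]]); o=np.array([.5206,-.3037])
for x,y,z in((.05,.04,.008),(.05,-.04,.008),(-.05,.04,.008),(-.05,-.04,.008),(-.063,0,.036),(-.127,0,.1)): print(proj(C,[*(o+x*d+y*n),z]).round(1))
E
python3 w.py w1
```

```text
[ 0.53054792 -0.38216903  0.25570286] [-1.79978221e+02 -3.51648053e-02  9.77608615e+01] 3.975
[277.1  79.1]
[355.7  79. ]
[279.8 178. ]
[353.  177.9]
[316.4 194. ]
[316.5 274.8]
```

View pics/w1.png

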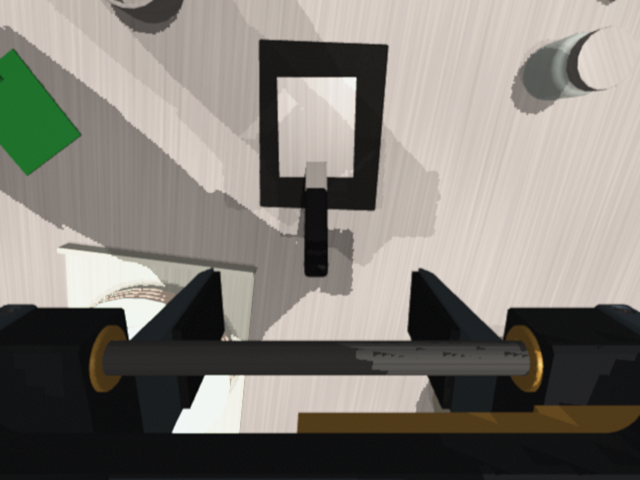

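step_arm(
  increments="0.6 -8 0.5 40 0;0.6 -8 0.4 40 0;0.6 0 0 45 0;0.6 0 0 45 0;0.6 0 0 22 0;0.6 0 0 15 0;0.6 0 0 0 0;0 0 0 0 0;0 0 0 0 0;0 0 0 0 0;0 0 0 0 0;0 0 0 0 0",
  grip_force=60,
)

```text
t: 5.52
tcp_pos: [0.5339, -0.3984, 0.0493]
tcp_rot: [180.0, 0.0, 97.8]
wrist_force: [-0.3, -0.3, 5.4]
opening: 0.0214
grasp_force: 60.0
```

step_arm(
  increments="0 0 0 -20 0;0 0 0 -20 0;0 0 0 0 0.7;0 0 0 0 0.75;0 0 0 0 0.7;0 38 -20 0 0;0 38 -20 0 0;0 38 -20 0 0;0 36 -20 0 0;0 0 0 20 0;0 0 0 10 0;0 0 0 0 0",
)

```text
t: 7.02
tcp_pos: [0.4917, -0.2338, 0.059]
tcp_rot: [-180.0, -0.0, 76.3]
wrist_force: [0.3, -0.5, -2.2]
opening: 0.022
grasp_force: 60.0
```

```bash
python3 - <<'E'
from h import *
s=get_state(); C=cam("wrist"); I=capture("wrist"); cv2.imwrite("pics/w2.png",I)
print(s["tcp_pos"],s["tcp_rot"],s["t"],s["wrist_force"])
p=np.array(s["tcp_pos"]); h=np.radians(s["tcp_rot"][2]); d=np.array([np.cos(h),np.sin(h)]); n=np.array([-d[1],d[0]])
zb=p[2]-.0433; print("blade under z",zb)
for y in(.04,-.04): print("exp tip",proj(C,[*(p[:2]+.145*d+y*n),zb+.002]).round(1))
hsv=cv2.cvtColor(I,cv2.COLOR_BGR2HSV); m=cv2.inRange(hsv,(5,70,80),(25,255,255))
for c in cv2.findContours(m,cv2.RETR_EXTERNAL,cv2.CHAIN_APPROX_NONE)[0]:
    if cv2.contourArea(c)<1500: continue
    P=np.array([ray(C,q,.010)[:2] for q in c[:,0]],np.float32)*1000
    (cx,cy),r=cv2.minEnclosingCircle(P); v=np.array([cx,cy])-p[:2]*1000
    b=np.array([cx-581.1,cy-41.5]); H=np.radians(76.3)
    print(c[:,0].min(0),c[:,0].max(0),"ctr",cx,cy,r,"ahead of tip",v@d-145,"left",v@n,"board x,y",b@[np.cos(H),np.sin(H)],b@[-np.sin(H),np.cos(H)])
E
```

```text
[ 0.49165577 -0.233835    0.05902972] [-1.79978633e+02 -2.61552808e-03  7.62667336e+01] 7.025 [ 0.25356202 -0.54046418 -2.21962452]
blade under z 0.01572972302683713
exp tip [233.2  -8.6]
exp tip [397.6  -8.7]
[120 406] [497 432] ctr 457.07513427734375 -354.4294738769531 133.73968505859375 ahead of tip -270.3563740161311 left 4.962628668584192 board x,y -414.0387511900761 26.72504658491951
[0 0] [59 92] ctr 374.55755615234375 -79.94105529785156 29.691410064697266 ahead of tip -23.305036635756053 left 150.28530182126076 board x,y -166.90307989095425 171.90425516935824
```

View pics/w2.png

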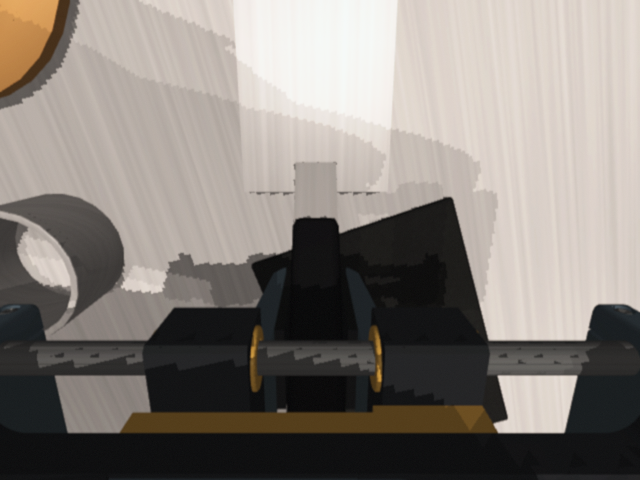

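step_arm(
  increments="0 0 0 8 0;0 0 0 6 0;0 0 0 1 0;0 0 0 0 0;0 0 0 0 0",
)

```text
t: 7.7
tcp_pos: [0.4917, -0.2336, 0.0441]
tcp_rot: [180.0, 0.0, 76.3]
wrist_force: [-0.3, 0.0, -2.2]
opening: 0.0216
grasp_force: 60.0
```

step_arm(
  increments="0 0 0 1 0;0 0 0 0 0;0 0 0 0.5 0;0 0 0 0 0",
)

```text
t: 8.2
tcp_pos: [0.4919, -0.2338, 0.0432]
tcp_rot: [180.0, 0.0, 76.3]
wrist_force: [-4.8, -0.6, 14.2]
opening: 0.0215
grasp_force: 60.0
```

step_arm(
  increments="0 10 0 -0.2 0;0 10 0 0 0;0 10 0 0 0;0 10 0 0 0;0 10 0 0 0;0 8 0 0 0;0 6 0 0 0;0 6 0 0 0;0 0 0 0 0",
)

```text
t: 9.32
tcp_pos: [0.5091, -0.1656, 0.0433]
tcp_rot: [179.9, 0.0, 76.3]
wrist_force: [1.1, 1.0, 7.2]
opening: 0.0218
grasp_force: 60.0
```

```bash
cat > v.py <<'E'
from h import *
import sys
T=capture("top"); S=capture("side")
a=cv2.resize(T[150:300,220:420],(800,600),interpolation=cv2.INTER_CUBIC)[60:460]
b=cv2.resize(S[190:320,240:440],(800,520),interpolation=cv2.INTER_CUBIC)[:,:]
cv2.imwrite(f"pics/{sys.argv[1]}.png",cv2.resize(np.vstack([a,b]),(520,598)))
s=get_state(); p=s["tcp_pos"]; h=np.radians(s["tcp_rot"][2]); q=np.array(p[:2])*1000+145*np.array([np.cos(h),np.sin(h)])-[581.1,41.5]
H=np.radians(76.3); print("tip board xy",q@[np.cos(H),np.sin(H)],q@[-np.sin(H),np.cos(H)],"blade z",p[2]*1000-43.3,s["wrist_force"])
C=cam("top"); m=cv2.inRange(cv2.cvtColor(T,cv2.COLOR_BGR2HSV),(5,70,80),(25,255,255)); z=np.zeros_like(m); z[140:262,220:380]=m[140:262,220:380]
c=max(cv2.findContours(z,cv2.RETR_EXTERNAL,cv2.CHAIN_APPROX_NONE)[0],key=cv2.contourArea)
P=np.array([ray(C,u,.012)[:2] for u in c[:,0]],np.float32)*1000-[581.1,41.5]
B=(P@np.array([[np.cos(H),-np.sin(H)],[np.sin(H),np.cos(H)]])); print("bisc board extents",B.min(0),B.max(0))
E
python3 v.py v1
```

```text
tip board xy -73.31239408361616 20.86714469073547 blade z 0.009334640717192144 [0.76441584 0.98214222 5.75311662]
bisc board extents [-99.35384   -27.2480122] [-0.72966921 72.18168438]
```

View pics/v1.png

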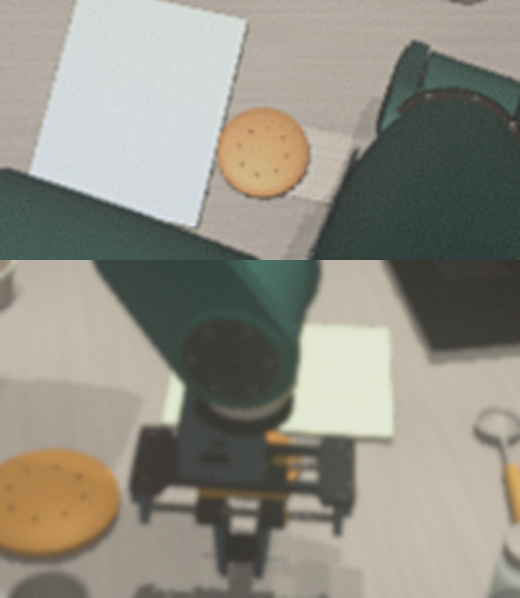

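step_arm(
  increments="0 0 0 -6 0;0 0 0 -6 0;0 1 0 -7 0;0 2 0 -7 0;0 2 0 -6 0;0 3 0 -6 0;0 3 0 -6 0;0 4 0 -6 0;0 4 0 -5 0;0 5 0 -5 0;0 5 0 -5 0;0 5 0 -4 0",
)

```text
t: 10.92
tcp_pos: [0.5164, -0.1322, 0.1119]
tcp_rot: [180.0, -0.0, 76.3]
wrist_force: [-0.9, -0.0, -2.1]
opening: 0.0217
grasp_force: 60.0
```

```bash
python3 v.py v2
```

```text
tip board xy -38.961415863779806 21.545048320108275 blade z 68.78869398787705 [ 0.28339107  0.01547754 -1.31595329]
bisc board extents [-37.69342691 -37.24938874] [-1.40179717 64.68817567]
```

View pics/v2.png

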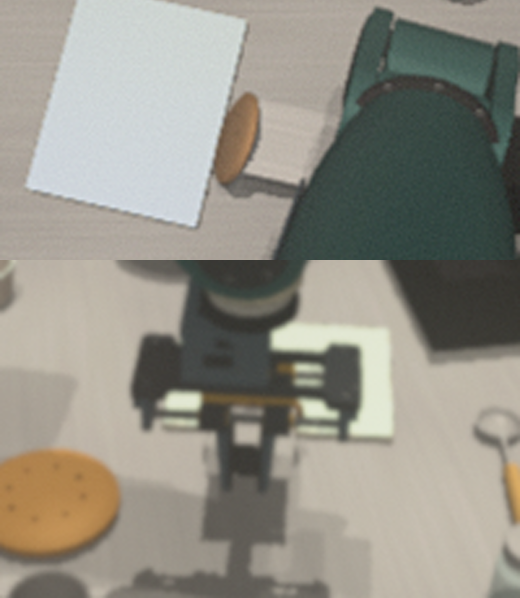

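The biscuit is tipped up at about 65° against the board edge (crop pixel 238,140), leaning on the blade. I'll push it over.

step_arm(
  increments="0 6 0 -3 0;0 6 0 -3 0;0 6 0 -2 0;0 6 0 -1 0;0 6 0 0 0;0 6 0 0 0;0 7 0 0 0;0 8 0 1 0;0 8 0 1 0;0 8 0 0 0;0 0 0 0 0;0 0 0 0 0",
)

```text
t: 12.52
tcp_pos: [0.5322, -0.0674, 0.1187]
tcp_rot: [180.0, 0.0, 76.3]
wrist_force: [-0.8, 0.3, -1.8]
opening: 0.0215
grasp_force: 60.0
```

```bash
python3 v.py v3
```

```text
tip board xy 27.418687509088173 21.645084187125494 blade z 75.35391737460594 [-0.4871191  -0.00193844 -1.32880848]
bisc board extents [-16.96396609 -20.24576501] [73.75851329 74.19986447]
```

View pics/v3.png

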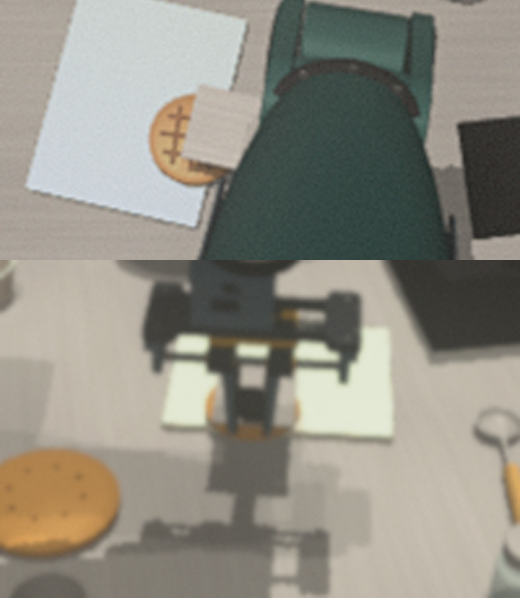

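Lattice face is up on the board (crop pixel 190,140), but the biscuit overhangs the near edge with its centre about 24 mm in. I'll back off, lower the blade to rim height and nudge it further in.

step_arm(
  increments="0 -30 0 0 0;0 -30 0 0 0;0 -30 0 0 0;0 0 0 30 0;0 0 0 28 0;0 10 0 0 0;0 10 0 0 0;0 8 0 0 0;0 8 0 0 0;0 8 0 0 0;0 8 0 0 0;0 8 0 0 0",
)

```text
t: 14.12
tcp_pos: [0.5252, -0.096, 0.0607]
tcp_rot: [180.0, 0.0, 76.3]
wrist_force: [-1.3, -0.0, -0.7]
opening: 0.0219
grasp_force: 60.0
```

step_arm(
  increments="0 8 0 0 0;0 6 0 0 0;0 4 0 0 0;0 0 0 0 0;0 -20 0 0 0;0 -40 0 -20 0;0 -50 0 -20 0;0 0 0 0 0",
)

```text
t: 15.12
tcp_pos: [0.5032, -0.1896, 0.1021]
tcp_rot: [179.8, 0.0, 76.1]
wrist_force: [-0.2, 0.5, -2.2]
opening: 0.0215
grasp_force: 60.0
```

```bash
python3 v.py v4
```

```text
tip board xy -95.4682410749605 21.73455907946085 blade z 57.3164333391117 [ 0.38896349  0.94596528 -1.71719533]
bisc board extents [ 17.6711212  -20.14120849] [116.24252403  78.18182702]
```

View pics/v4.png

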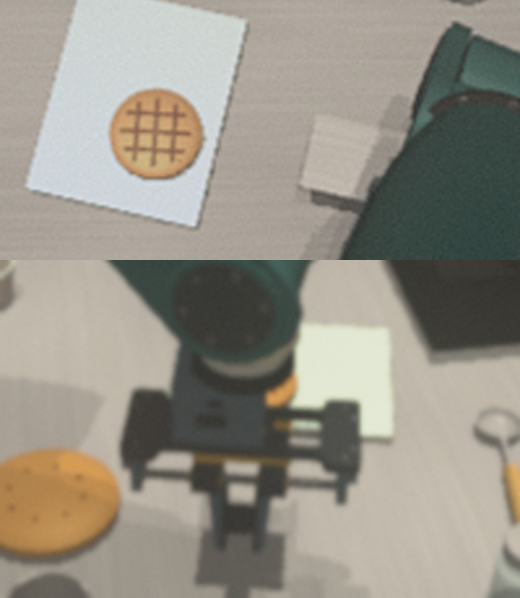

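step_arm(
  increments="0 -49 20 0 0;0 -49 20 0 0;0 -49 20 0 0;0 -48 19 0 0;0 0 0 0 -0.7;0 0 0 0 -0.75;0 0 0 0 -0.7;0 0 0 0 0;0 0 0 25 0;0 0 0 18 0;0 0 0 6 0;0 0 0 0 0",
)

```text
t: 16.73
tcp_pos: [0.5337, -0.3939, 0.0513]
tcp_rot: [-180.0, -0.0, 97.8]
wrist_force: [-0.0, 0.3, -2.1]
opening: 0.0218
grasp_force: 60.0
```

step_arm(
  increments="0 0 0 1 0;0 0 0 1 0;0 0 0 0.2 0;0 0 0 0 0;0 0 0 0 0",
)

```text
t: 17.35
tcp_pos: [0.5338, -0.3941, 0.0495]
tcp_rot: [180.0, 0.0, 97.8]
wrist_force: [0.7, 1.2, -2.9]
opening: 0.0218
grasp_force: 60.0
```

step_arm(
  increments="0 0 0 0.5 0;0 0 0 0 0;0 0 0 0 0",
)

```text
t: 17.73
tcp_pos: [0.5339, -0.3942, 0.0493]
tcp_rot: [180.0, 0.0, 97.8]
wrist_force: [-1.9, 1.5, 5.6]
opening: 0.0214
grasp_force: 60.0
```

In contact with the mat. Release and rise straight up.

step_arm(
  increments="0.3 0 0 0 0;0.5 0 0 0 0;0.6 0 0 0 0;0.6 0 0 0 0;0.6 0 0 0 0;0.6 0 0 -15 0;0.6 0 0 -35 0;0.6 0 0 -50 0;0.6 0 0 -50 0;0.6 0 0 -50 0;0.6 0 0 0 0;0.6 0 0 0 0",
)

```text
t: 19.23
tcp_pos: [0.5335, -0.3939, 0.2492]
tcp_rot: [180.0, 0.0, 97.8]
wrist_force: [0.2, 0.0, 0.1]
opening: 0.0549
grasp_force: 0.0
```

```bash
python3 - <<'E'
from h import *
print(get_state()["tcp_pos"],get_state()["t"])
a=capture("wrist");b=capture("top"); cv2.imwrite("pics/end.png",np.hstack([cv2.resize(a,(400,300)),cv2.resize(b,(400,300))]))
E
```

```text
[ 0.53351349 -0.39390885  0.24915902] 19.225
```

View pics/end.png

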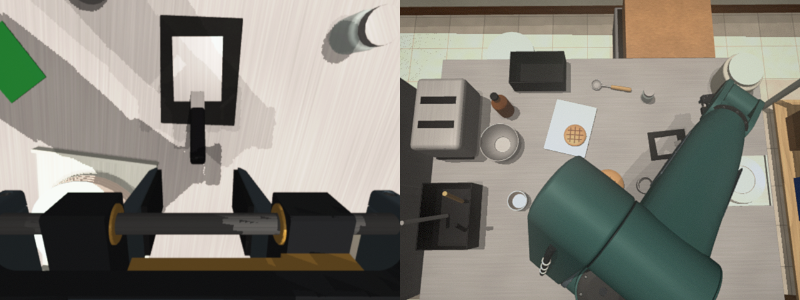

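The turner stands flat on the mat (200,75 in the left half), and the biscuit lies lattice up on the board (575,135 in the right half). Everything else is in place, so I hand it in.

```bash
python3 -c "
from bench import *
print(sign_off())"
```

```text
the job is handed in; nothing more can be done
None
```

I handed the job in at about 19 s of the 53 s allowed. In the last camera views the biscuit lies lattice face up on the board, about 65 mm in from the near edge, and the turner stands flat on its mat, let go, with nothing else visibly moved; sign-off gave no verdict.

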